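# Let the bench magnifier's arm out by one hole

## Task

The bench magnifier stands a little too low: let its telescopic arm out by exactly one hole. Press in the spring button on the side of the arm, slide the outer tube up along the arm until the button pops out fully through the next hole, and let go. Leave the lamp's arm as it is, and do not push the other things on the bench about.

Things in the scene. Friction and masses are not known exactly. Their poses are not given: they have to be found in the camera images.
- mag_stand: Foot of the bench magnifier's stand, screwed to the bench: round dark steel plate 132 mm across. Origin: centre of its underside. z up; x: the horizontal direction in which its telescopic arm leans out. The arm is square tube; it starts at a clamped knuckle 60 mm above the origin and rises to +x at 50 degrees to the bench (40 degrees from vertical).
- mag_lens (a point): Middle of the magnifier's lens: clear, level, in a black ring 130 mm across, at the outer end of a level boom across the top of the arm (about 310 mm above the bench, up to 30 mm more when let out). It tells this stand from the like one with a lamp, whose head is a conical aluminium shade (top 370 mm above the bench).
- mag_weight (a point): Middle of the boom's counterweight: dark steel cylinder 36 mm thick, 45 mm long, lying level on the boom's inner end, which reaches back over the arm. It hangs about 145 mm above the spring button, so an upright gripper cannot come down to the button; one that leans back from the arm by 30 to 50 degrees has room. It moves with the outer tube.
- mag_mouth (a point): Centre of the lower end of the magnifier arm's outer tube, on the tube's axis; z runs up along the tube. The tube is bare aluminium, 25 x 25 mm outside, wall 2 mm, 230 mm long, and slides over a dark steel inner tube (20 mm square) fixed to the stand. Four holes in its +y side face, 13 mm across, lie 20, 50, 80 and 110 mm up from this end.
- mag_grip (a point): Point on the outer tube's axis level with its third hole, where the button sits at the start (140 mm up the arm from the knuckle, 167 mm above the bench). It moves with the tube. z up along the tube, y across it, horizontal; holes and button on the +y face, both side faces free to pinch. A gripper tilted about square to the tube comes in below the boom's weight.
- mag_button_tip (a point): Tip of the spring button: steel, 10 mm across, domed, set in the inner tube (so it does not travel with the outer one), 5 mm proud when out. Pressed flush (4 N, e.g. pinched between flat fingers) its dome lets the outer tube be pulled over it (up to about 15 N, then 8 to 10 N); it stays in under the wall and pops out of the next hole, stopping the tube.
- mag_button (a joint): How far the magnifier arm's button is pushed in, m: 0 = fully out, 0.005 = flush with the outer tube's face, 0.007 = held in under the tube's wall.
- mag_tube (a joint): How far the magnifier arm's outer tube (0.45 kg with boom and lens) is slid along its axis, m; grows as the arm gets longer. 0 = button in the third hole from the lower end (the start), 0.030 = in the second hole, one hole farther out; -0.030 = in the fourth. In a hole it has about 1.5 mm of play each way. Friction holds it where it is left.
- lamp_grip (a point): The like point on the outer tube of the lamp's arm, which is built just like the magnifier's, on a like stand: to be left alone.
- lamp_tube (a joint): How far the lamp arm's outer tube is slid along its axis, m; 0 = button in the third hole (as it should stay).
- lamp_button (a joint): How far the lamp arm's button is pushed in, m; 0 = fully out (as it should stay).
- dish: White ceramic dish 92 mm across, 22 mm high, loose on the bench below the magnifier. Origin: centre of its underside.
- bench_block: Square steel block 80 x 80 x 20 mm, loose on the bench below the lamp. Origin: centre of its underside.
- ring_clamp: Wooden ring clamp with a brass band, 132 x 28 x 28 mm, lying along its x between the two stands. Origin: below its middle, on the bench.
- ring_mandrel: Tapered steel ring mandrel with a wooden handle, 325 mm long, 29 mm thick, lying along its x on the far part of the bench, right of the middle. Origin: below its middle, on the bench.
- hammer: Hammer 240 mm long, lying on the far left of the bench.
- calliper: Black and steel slide calliper, 160 x 60 x 12 mm, lying flat on the near left. Origin: centre of its underside.
- file: Flat file with a wooden handle, 240 mm long, lying along its x on the right.
- jar: Glass jar with a steel cap, 68 mm across, 85 mm high, standing on the right. Origin: centre of its underside.

How it is judged:
By the outcome, as a careful person would: the job done as asked, in the order asked, and still so for the second after the job is handed in, with the robot touching nothing.
It also fails if it takes over 40 s, if anything falls off the work surface, if the arm or the gripper's body presses on something with over 40 N, if the wrist force passes 120 N, or if a joint passes its speed limit or range.

## Robot

A 6-joint arm with a two-finger parallel gripper is mounted at the origin on the work surface. World frame = base frame: x ahead of the robot, y to its left, z up, the work surface at z = 0. Lengths are in mm, angles in rad, forces in N, time in s.
With the tool pointing down it reaches from about 425 to 1125 mm from the base axis. Payload 14.9 kg.
Tool frame: the origin (TCP) lies at the centre of the arm's flange, where the gripper is bolted on; the fingertips stand 191 mm ahead of it and the grasp point (between the pads) lies 172 mm ahead of it; z points along the fingers, y is the line along which they close (so a half turn about z gives the same grasp; the last joint's range is limited). The gripper opens to 91 mm and grips with 3 to 60 N. Pads are 32 mm wide; open, the fingers measure 118 mm over their backs; the gripper's body (76 mm by 178 mm) begins 60 mm behind the grasp point.
Start: joints at [-1.204, 0.379, 1.734, -0, 1.028, -0.033], TCP at [272.461, -644.814, 404.732] pointing down, gripper open.
Joint ranges: [-2.77, 2.77], [-0.74, 2.19], [0, 2.66], [-1.06, 4.2], [0.31, 2.87], [-3.08, 3.08]. Speed limits (rad/s): [1.89, 1.89, 2.39, 3.14, 3.14, 3.14].

## Interface

Orientations are given as a unit quaternion [w, x, y, z].
In Python, from bench import move_pose, move_straight, set_joints, command_gripper, hold, inverse_kinematics, get_image, camera_info, PlanningError, close_job, current_time_s, current_joints, current_qvel, current_effort, current_eef_pos, current_tool_rot, current_contact_force, current_wrist_torque, current_width, current_gripper_force gives the robot as it stands. Calls block until the motion is done:
- move_pose(position, orientation): joint-space move of the TCP to a pose.
- move_straight(position, speed=150, frame=None, max_force=None): straight line of the TCP; frame=None keeps the orientation; speed is the mean speed in mm/s. With max_force (N) it stops when the force on the tool has changed by that much, and returns True; else False.
- set_joints(angles): joint-space move.
- command_gripper(opening): opening from 0.0 (shut) to 1.0 (fully open); the grip force is fixed at half the most; returns when the fingers have stopped.
- hold(seconds).
- inverse_kinematics(position, orientation): joint angles nearest the present ones, or None.
- get_image(name): name is "scene" or "top" or "wrist"; returns the picture (384x512x3 uint8, blue, green, red); there is no depth.
- camera_info(name): a dict with "K" (3x3 intrinsics, pixels), "k1" (the pictures are not rectified: a ray, as slopes to the right and down, at radius r is drawn at 1 + k1 r^2 times it, then the intrinsics apply), "origin" and "orientation" of the camera in the world. Camera axes: x right, y down, z forward; pixel columns grow to the right and rows downward; lengths in mm; the calibration is good to about 2 mm. A picture is of the moment at which its call begins: read the wrist's pose just before it. camera_info takes no time and is no camera call; for the wrist camera it gives the pose at the moment of the call.
A pose or a line that the arm cannot do raises PlanningError and nothing moves.
- close_job(): hands the job in; it is judged then, once.
Readings, each from a call of its own:
- current_time_s(): time.
- current_joints(): joint angles.
- current_qvel(): joint speeds.
- current_effort(): joint torques, N m.
- current_eef_pos(): TCP position.
- current_tool_rot(): TCP orientation.
- current_contact_force(): force on the tool from outside, world axes, zero at the start.
- current_wrist_torque(): the same for the moment, N m.
- current_width(): opening from 0.0 (shut) to 1.0 (fully open).
- current_gripper_force(): force on a finger pad.
Only numpy, scipy, OpenCV 4.12 (cv2) and the standard library are available. Lean on these libraries where they do the work, as an engineer would, in place of code of your own. Each camera call takes 0.05 s, during which the arm holds its last target. There are 200 camera calls.

## Working session

There is one attempt and no reset: what is moved stays moved. The work goes in short steps, each a Python script; the robot and the scene stay as the last script left them, time stands still between calls to the robot, and variables do not carry over. Pictures are saved under pics/ and viewed, at most 10 in all, crops included, and the job is handed in when it is done.

```bash
ls; mkdir -p pics; python3 - <<'E'
from bench import *
import cv2,numpy as np
for n in("scene","top"):
    im=get_image(n); cv2.imwrite(f"pics/{n}0.png",im); c=camera_info(n); print(n,c)
print(camera_info("wrist"),current_tool_rot())
E
```

```text
pics
scene {'K': array([[354.40963185,   0.        , 253.29933067],
       [  0.        , 354.40963185, 186.07519349],
       [  0.        ,   0.        ,   1.        ]]), 'k1': -0.10985191996116501, 'origin': array([1270.58966899,   78.54606089,  955.07025658]), 'orientation': array([-0.24806868,  0.60777866,  0.70043797, -0.28009585])}
top {'K': array([[455.80455331,   0.        , 260.77662919],
       [  0.        , 455.80455331, 193.55401749],
       [  0.        ,   0.        ,   1.        ]]), 'k1': -0.03856385983998476, 'origin': array([ 4.31988399e+02, -4.69209390e-01,  1.57484072e+03]), 'orientation': array([-0.0273772 ,  0.71002178, -0.70251708,  0.03986627])}
{'K': array([[340.13744226,   0.        , 258.50446575],
       [  0.        , 340.13744226, 191.43922925],
       [  0.        ,   0.        ,   1.        ]]), 'k1': -0.04853509530286208, 'origin': array([ 337.54027592, -617.45952222,  384.23596489]), 'orientation': array([ 0.10516291,  0.826992  , -0.5477611 , -0.07058883])} [-4.83278577e-04  9.80086316e-01  1.98571333e-01 -7.69302823e-05]
```

View pics/scene0.png

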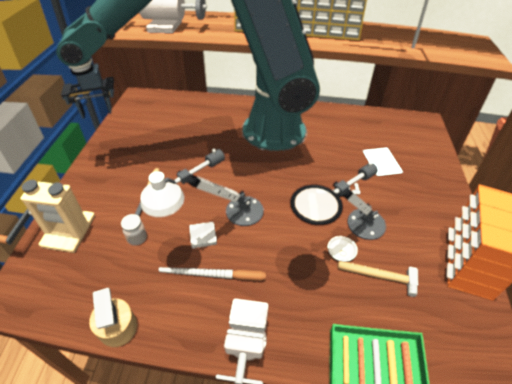

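View pics/top0.png

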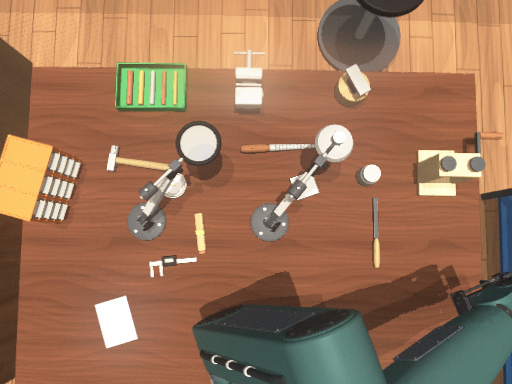

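The scene view shows the magnifier (lens at 316,205, foot 366,224, weight 367,171) on the right. In the top view its foot is at (147,222), its weight near (147,188) and its lens at (199,143). The lamp is the other stand. I'll zoom in.

```bash
cat > h.py <<'E'
import numpy as np, cv2
from scipy.spatial.transform import Rotation as R
from bench import *
def rot(q): return R.from_quat([q[1],q[2],q[3],q[0]])
def quat(M): q=R.from_matrix(M).as_quat(); return [q[3],q[0],q[1],q[2]]
def ray(c,uv):
    d=[c['k1'],0,0,0]
    s=cv2.undistortPoints(np.array([[uv]],float),c['K'],np.array(d))[0,0]
    v=rot(c['orientation']).apply([s[0],s[1],1]); return np.array(c['origin']),v/np.linalg.norm(v)
def onz(c,uv,z):
    o,v=ray(c,uv); return o+v*(z-o[2])/v[2]
def tri(c1,a,c2,b):
    o1,v1=ray(c1,a);o2,v2=ray(c2,b)
    t=np.linalg.lstsq(np.c_[v1,-v2],o2-o1,rcond=None)[0]
    p,q=o1+t[0]*v1,o2+t[1]*v2
    return (p+q)/2,np.linalg.norm(p-q)
def proj(c,P):
    s=rot(c['orientation']).inv().apply(np.array(P)-c['origin']); s=s[:2]/s[2]
    s=s*(1+c['k1']*(s@s)); return s*c['K'][0,0]+c['K'][:2,2]
E
python3 - <<'E'
from h import *
a=cv2.imread('pics/top0.png')[115:245,110:240]; b=cv2.imread('pics/scene0.png')[145:245,280:400]
cv2.imwrite('pics/z.png',np.hstack([cv2.resize(a,(390,390),interpolation=2),cv2.resize(b,(408,340),interpolation=2)]) if 0 else np.hstack([cv2.resize(a,(400,400),interpolation=2),cv2.copyMakeBorder(cv2.resize(b,(400,333),interpolation=2),0,67,0,0,0)]))
t=camera_info('top');s=camera_info('scene')
for n,im,c in(('top',cv2.imread('pics/top0.png'),t),('scene',cv2.imread('pics/scene0.png'),s)):
    print(n,'foot',onz(c,(147,222) if n=='top' else (366,224),10))
print('lens',onz(t,(199,143),310),onz(s,(316,205),310),tri(t,(199,143),s,(316,205)))
E
```

```text
top foot [479.21143836 361.03045529  10.        ]
scene foot [489.63450565 363.93253189  10.        ]
lens [693.71804298 153.01465956 310.        ] [695.17708807 155.88435401 310.        ] (array([694.04908493, 154.62305083, 308.56225141]), np.float64(2.8469697398556235))
```

View pics/z.png

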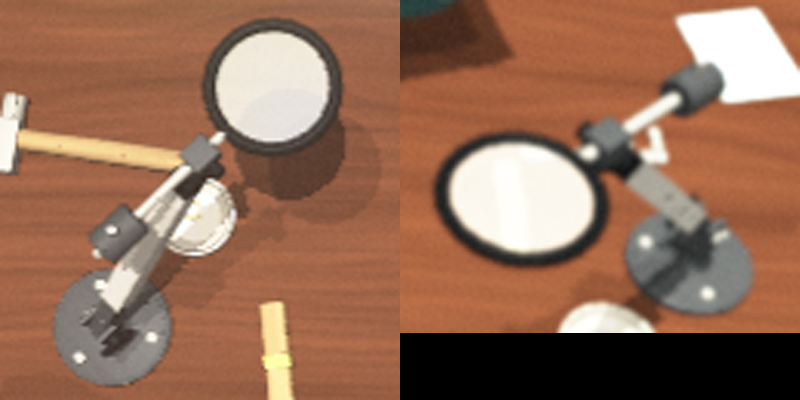

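The crop shows the foot centre at crop (113,327), the weight at (118,231) and the clamp at (201,153) in the top half. In the scene half the foot is at (690,264), the weight at (694,88) and the clamp at (608,143), with hole dots on the tube near (688,212).

```bash
python3 - <<'E'
from h import *
t=camera_info('top');s=camera_info('scene')
T=lambda u,v:(u*130/400+110,v*130/400+115); S=lambda u,v:((u-400)*.3+280,v*.3+145)
f1=onz(t,T(113,327),8);f2=onz(s,S(690,264),8);print('foot',f1,f2)
for n,a,b in(('weight',(118,231),(694,88)),('clamp',(201,153),(608,143)),('lens',(273,85),(522,200))):
    print(n,tri(t,T(*a),s,S(*b)))
P,_=tri(t,T(201,153),s,S(608,143)); W,_=tri(t,T(118,231),s,S(694,88)); L,_=tri(t,T(273,85),s,S(522,200))
f=(f1+f2)/2
for n,d in(('arm',P-f),('boom',L-W)): print(n,np.degrees(np.arctan2(d[1],d[0])))
# hand-picked tube edges in top: fit lines? print projections of the predicted axis
yaw=np.arctan2((P-f)[1],(P-f)[0]); u=np.array([np.cos(yaw)*np.cos(np.radians(50)),np.sin(yaw)*np.cos(np.radians(50)),np.sin(np.radians(50))])
K=np.array([f[0],f[1],60])
for l in(60,140,290):
    p=K+u*l; a=proj(t,p);b=proj(s,p)
    print(l,p,(a-[110,115])*400/130,(b-[280,145])/.3+[400,0])
# look pose feasibility
E
```

```text
foot [481.74196712 362.51522978   8.        ] [488.39320567 367.9344469    8.        ]
weight (array([558.81523539, 291.58543199, 312.62606134]), np.float64(2.5532898599531486))
clamp (array([630.83464728, 219.31329416, 312.76920855]), np.float64(3.936149009084215))
lens (array([694.88801188, 155.60971638, 309.6965716 ]), np.float64(3.4928222325956835))
arm -45.02838151928784
boom -44.979558134572265
60 [512.32524291 337.94016423 105.96266659] [115.84202025 294.78779109] [685.23469524 216.92688517]
140 [548.66878493 301.56059874 167.24622204] [139.26842866 255.5970006 ] [663.93149952 199.21690516]
290 [616.81292622 233.34891346 282.1528885 ] [188.85203107 172.79081487] [615.38766606 158.97452834]
```

Arm yaw is about -45°, and the grip point is about (549,302,167), consistent in both views. I'll go up, swing over and look with the wrist camera from a standoff.

```bash
cat >> h.py <<'E'
Y=np.radians(-45); hh=np.array([np.cos(Y),np.sin(Y),0]); zz=np.array([0,0,1.])
U=hh*np.cos(np.radians(50))+zz*np.sin(np.radians(50))
def tool(lean=50,sg=1,yaw=Y):
    h=np.array([np.cos(yaw),np.sin(yaw),0]); l=np.radians(lean)
    a=h*np.sin(l)-zz*np.cos(l); y=sg*np.cross(zz,h); return np.c_[np.cross(y,a),y,a],a
E
python3 - <<'E'
from h import *
G=np.array([548.7,301.6,167.2])
for lean in(50,40,35):
  for sg in(1,-1):
    M,a=tool(lean,sg)
    print(lean,sg,[None if (q:=inverse_kinematics((G-a*(172+d)).tolist(),quat(M))) is None else np.round(q,2) for d in(0,150,-0)], inverse_kinematics((G-a*172+30*U).tolist(),quat(M)) is not None)
print(rot(current_tool_rot()).as_matrix().round(2))
c=camera_info('wrist');print('cam in tool',rot(current_tool_rot()).inv().apply(np.array(c['origin'])-current_eef_pos()), (rot(current_tool_rot()).inv()*rot(c['orientation'])).as_matrix().round(2))
q=rot(current_tool_rot()); 
print(inverse_kinematics([200,-430,680],current_tool_rot()),inverse_kinematics([200,-430,600],current_tool_rot()))
E
```

```text
50 1 [None, array([ 0.96,  0.32,  1.94, -0.91,  1.26,  0.65]), None] False
50 -1 [None, array([ 0.96,  0.32,  1.94, -0.91,  1.26, -2.49]), None] False
40 1 [array([ 0.72,  0.4 ,  1.98, -0.91,  0.95,  0.56]), array([ 0.88,  0.25,  1.93, -0.77,  1.17,  0.48]), array([ 0.72,  0.4 ,  1.98, -0.91,  0.95,  0.56])] True
40 -1 [array([ 0.72,  0.4 ,  1.98, -0.91,  0.95, -2.58]), array([ 0.88,  0.25,  1.93, -0.77,  1.17, -2.66]), array([ 0.72,  0.4 ,  1.98, -0.91,  0.95, -2.58])] True
35 1 [array([ 0.69,  0.38,  1.98, -0.81,  0.91,  0.47]), array([ 0.84,  0.22,  1.93, -0.68,  1.14,  0.39]), array([ 0.69,  0.38,  1.98, -0.81,  0.91,  0.47])] True
35 -1 [array([ 0.69,  0.38,  1.98, -0.81,  0.91, -2.67]), array([ 0.84,  0.22,  1.93, -0.68,  1.14, -2.75]), array([ 0.69,  0.38,  1.98, -0.81,  0.91, -2.67])] True
[[ 0.92  0.39 -0.  ]
 [ 0.39 -0.92  0.  ]
 [ 0.   -0.   -1.  ]]
cam in tool [70.59202936  0.33326738 19.92691153] [[ 0.   -0.97 -0.25]
 [ 1.    0.   -0.  ]
 [ 0.   -0.25  0.97]]
[-1.18459905e+00 -2.26662903e-01  1.88970049e+00  2.79451566e-05
  1.47953339e+00 -1.36053553e-02] [-1.18459905e+00 -1.89708019e-01  1.99581656e+00  2.86108166e-05
  1.33646244e+00 -1.36094518e-02]
```

```bash
python3 - <<'E'
from h import *
G=np.array([548.7,301.6,167.2]); M,a=tool(40,1)
move_straight([230,-500,640],speed=400) if 0 else set_joints([-1.185,-.227,1.89,0,1.48,0])
print(current_time_s(),current_eef_pos())
set_joints([0.88,-.227,1.89,-.5,1.48,.45]); print(current_time_s(),current_eef_pos())
move_pose((G-a*(172+130)).tolist(),quat(M)); print(current_time_s(),current_eef_pos())
c=camera_info('wrist'); im=get_image('wrist'); cv2.imwrite('pics/w0.png',im)
for l in(-140,-80,-30,0,30):
    print(l,proj(c,G+U*l))
import pickle; pickle.dump(c,open('w0.pkl','wb'))
E
```

```text
1.4417 [ 199.91816874 -430.46289676  679.00797252]
4.325 [313.33526191 356.37386242 689.42031971]
5.475 [411.66799339 439.0541595  400.07580583]
-140 [257.2151162   19.68397517]
-80 [257.34215784  92.1339609 ]
-30 [257.45016265 151.76674619]
0 [257.51533035 186.97876909]
30 [257.58047821 221.64099247]
```

View pics/w0.png

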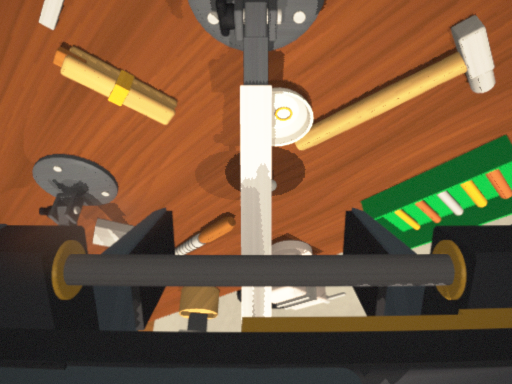

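The wrist view shows the tube centred at u≈256, the button silhouette on the right at (273,185) against a predicted row of 187, and the mouth at row 85. The estimate holds, so I'll go in and pinch.

```bash
python3 - <<'E'
from h import *
G=np.array([548.7,301.6,167.2])+4*U; M,a=tool(40,1)
move_straight((G-a*(172+130)).tolist(),speed=150)
print(move_straight((G-a*172).tolist(),speed=80,max_force=10),current_time_s(),current_eef_pos()-(G-a*172),current_contact_force())
command_gripper(0.0)
print(current_width()*91,current_gripper_force(),current_contact_force(),current_time_s())
im=get_image('wrist'); cv2.imwrite('pics/w1.png',im)
E
```

```text
False 7.55 [-0.06382544  0.19624205  0.32521866] [-0.81924928  0.70927371 -0.72793984]
24.88833891061894 29.99101049663132 [-10.98613757  -3.87858621   5.62783051] 8.5667
```

View pics/w1.png

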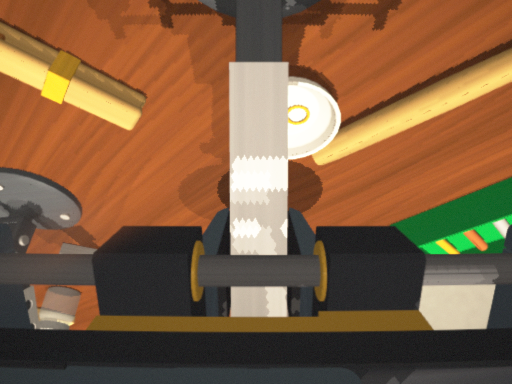

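The tube is pinched to 24.9 mm, so the button is flush. The mouth edge is at row 62. Now I'll slide it.

```bash
python3 - <<'E'
from h import *
p0=np.array(current_eef_pos())
for d in(5,10,15,20,25,28,30,31):
    s=move_straight((p0+U*d).tolist(),speed=25,max_force=45)
    f=np.array(current_contact_force()); print(d,s,round((np.array(current_eef_pos())-p0)@U,2),f.round(1),round(f@U,1),round(current_width()*91,2))
    if s: break
print(current_time_s()); im=get_image('wrist'); cv2.imwrite('pics/w2.png',im)
a,b=[cv2.cvtColor(cv2.imread(f'pics/w{i}.png'),6)[40:110,234:283].mean(1).astype(int) for i in(1,2)]
print(np.argmax(np.diff(a))+40,np.argmax(np.diff(b))+40)
E
```

```text
5 False 4.27 [-6.   4.  -2.2] -6.3 24.6
10 False 9.34 [-6.5  2.8 -0.6] -4.7 24.38
15 False 14.38 [-6.2  3.5 -1.5] -5.6 24.73
20 False 19.35 [-6.9  2.8 -0.4] -4.7 24.57
25 False 25.18 [-4.2 -7.3  9.8] 8.9 24.76
28 False 28.04 [-5.1 -2.6  5.7] 3.2 24.87
30 False 29.56 [-5.9  1.4 -0.1] -3.4 24.6
31 False 30.29 [-7.2  4.3 -1.9] -6.7 24.69
11.125
61 61
```

The pads did not slip and the travel was 30.3 mm. I'll release, back off and check.

```bash
python3 - <<'E'
from h import *
command_gripper(1.0); print(current_contact_force())
G=np.array([548.7,301.6,167.2]); M,a=tool(40,1)
p=np.array(current_eef_pos()); move_straight((p-a*130).tolist(),speed=150)
move_straight((G-a*302).tolist(),speed=150)
hold(.3)
c=camera_info('wrist'); im=get_image('wrist'); cv2.imwrite('pics/w3.png',im); s=get_image('scene'); cv2.imwrite('pics/s3.png',s); print(current_time_s())
o=cv2.imread('pics/w0.png')
f=lambda i:cv2.resize(i[60:240,200:330],None,fx=3,fy=3,interpolation=2)
cv2.imwrite('pics/c3.png',np.hstack([f(o),f(im)]))
for l in(-80,-50):print(l,proj(c,G+U*l))
E
```

```text
[ 0.34267231 -0.46223442 -0.02253187]
14.0667
-80 [258.14087668  92.52731511]
-50 [258.15355141 128.53848805]
```

View pics/c3.png

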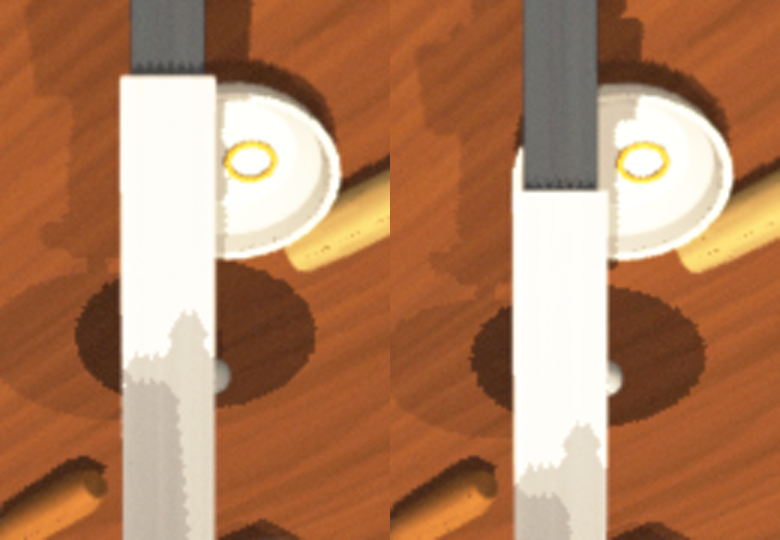

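The crops, before on the left and after on the right, show the mouth moved up by about 38 px (≈30 mm). The button stands as far out as before, about 14 px, and the dish and hammer look undisturbed. I'm handing the job in.

```bash
python3 -c "
from bench import *
print(close_job())"
```

```text
the job is handed in; nothing more can be done
None
```

The magnifier's arm is let out by one hole (about 30 mm) with the button fully out, the lamp's arm was not touched, and the job was handed in at about 14 s.

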